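Lay out the pour-over coffee things on the serving board

ROBOT

A 7-joint arm with a two-finger parallel gripper is mounted at the origin on the work surface. World frame = base frame: x ahead of the robot, y to its left, z up, the work surface at z = 0. Lengths are in m, angles in rad, forces in N, time in s.
With the tool pointing down it reaches from about 0.425 to 0.875 m from the base axis. Payload 4.7 kg.
Tool frame: the origin (TCP) lies at the centre of the arm's flange, where the gripper is bolted on; the fingertips stand 182 mm ahead of it and the grasp point (between the pads) lies 164 mm ahead of it (env.hold_point_z is the distance from the TCP to the grasp point, in m); z points along the fingers, y is the line along which they close (so a half turn about z gives the same grasp; the last joint's range is limited). The gripper opens to 87 mm and grips with 3 to 60 N. Pads are 19 mm wide; open, the fingers measure 117 mm over their backs; the gripper's body (75 mm by 190 mm) begins 51 mm behind the grasp point.
Start: joints at [-1.092, 0.321, -0.07, 1.45, 0.023, 1.371, -0.057], TCP at [0.291, 0.581, 0.405] pointing down, gripper open.
Joint ranges: [-2.86, 2.86], [-0.3, 2.09], [-1.38, 1.24], [0.06, 2.45], [-1.56, 4.7], [0.09, 2.05], [-2.69, 2.69]. Speed limits (rad/s): [2.57, 2.57, 3.14, 3.14, 3.14, 3.14, 3.14].

INTERFACE

Orientations are given as a rotation vector (axis times angle).
In Python, from rig import status, snapshot, calibration, job, env gives the robot as it stands.
- The arm moves only by the tool servo_tool, never from a script. Its argument "rows" is a list that holds one entry, the list of rows, each a list of 7 numbers: the shift along the tool's x, y, z in units of 40 mm (1.0 is 40 mm), then the turn, a rotation vector about the tool's x, y, z in units of 10 degrees (1.0 is 10 degrees), then the finger opening in mm, from 0 to 87. A call has 1 to 10 rows; each row shifts and turns the commanded pose from where the row before left it, along the tool's axes as they then stand; what a row does not reach is not made up. A row lasts 1/8 s, in which the tool goes at most 62.5 mm and 10.7 degrees, less where a joint would pass 70% of its speed; a pose out of reach is approached as far as the arm can. A call is refused whole if a number of a shift passes 1 or a number of a turn 1, either way. A call with a gripper value outside its range is refused whole. The fingers move at their own pace and stop on an object; "grip_force" is the grip in N (left out, the last holds). Time passes only in rows, so rows that do not move let the fingers close. It gives the time, the measured TCP pose, the force, the opening and the grip force at its end, in the units of the state.
- status.read_state(): the state, without advancing time (a new reading comes with each control period).
- snapshot(name): name is "scene" or "side" or "wrist"; returns (picture, depth): 480x640x3 uint8, blue, green, red; 480x640 float32, m along the optical axis (not along the pixel's ray), 0 where there is no reading.
- calibration(name): a dict with "mtx" (3x3 intrinsics, pixels), "k1" (the pictures are not rectified: a ray, as slopes to the right and down, at radius r is drawn at 1 + k1 r^2 times it, then the intrinsics apply), "world_from_camera" (4x4, takes a point from camera to world coordinates). Camera axes: x right, y down, z forward; pixel columns grow to the right and rows downward; lengths in m; the calibration is good to about 2 mm. A picture is of the moment at which its call begins: read the wrist's pose just before it. calibration takes no time and is no camera call; for the wrist camera it gives the pose at the moment of the call.
- job.close_job(): hands the job in; it is judged then, once.
The state is a dict: "clock": time; "joints": joint angles; "joint_vel": joint speeds; "joint_efforts": joint torques, N m; "position": TCP position; "ee_rot": TCP orientation; "force": force on the tool from outside, world axes, zero at the start; "wrist_torque": the same for the moment, N m; "width": finger opening in m; "gripper_force": force on a finger pad.
Only numpy, scipy, OpenCV 4.12 (cv2) and the standard library are available. Lean on these libraries where they do the work, as an engineer would, in place of code of your own. Each camera call takes 0.05 s, during which the arm holds its last target. There are 200 camera calls.

TASK

Lay out the coffee things on the wooden serving board: stand the glass pitcher in the middle of the round cork mat, the cup in the middle of the square cork mat, and the coffee canister on the bare wood half-way between the two mats. The ceramic dripper goes centred on top of the pitcher, and the measuring scoop goes open side up with its bowl centred on the canister's lid. Leave everything upright and standing by itself, tip nothing over on the way, and leave the kettle and the honey jar where they are.

Things in the scene. Friction and masses are not known exactly. Their poses are not given: they have to be found in the camera images.
- pitcher_c (a point): centre, half-way up, of the loose small glass pitcher: open-topped, 90 mm tall, outer diameter 66 mm, narrowing above half height to 62 mm at the rim; pale wood collar of diameter 67 mm from 50 to 72 mm up; glass loop handle on its +x side reaching 60 mm from the axis, 20 to 75 mm up. z up along the axis. 0.25 kg
- dripper_c (a point): centre, half-way up, of the loose white ceramic dripper, 60 mm tall: flat round foot flange, diameter 84 mm, 6 mm thick (it rests on the pitcher's rim), then a funnel widening to diameter 64 mm at 26 mm and 66 mm at the rim, nearly vertical from 26 to 60 mm up; loop handle on its +x side reaching 54 mm from the axis, 22 to 50 mm up. z up along the axis. 0.22 kg
- cup_c (a point): centre, half-way up, of the loose terracotta-coloured stoneware coffee cup: open-topped, 75 mm tall, outer diameter 64 mm (56 mm at the foot); loop handle on its +x side reaching 58 mm from the axis, 20 to 60 mm above the foot. z up along the axis. 0.2 kg
- canister_c (a point): centre, half-way up, of the loose closed coffee canister: plain steel cylinder with a flat pale wooden lid, diameter 62 mm, 95 mm tall with the lid (which does not come off). z up along the axis. 0.3 kg
- scoop_c (a point): centre, half-way up, of the bowl of the loose black plastic scoop: round open bowl 36 mm tall, outer diameter 40 mm at the foot, 44 mm at the rim; flat straight handle 14 mm wide, 5 mm thick along +x, to 105 mm from the bowl's axis, 30 to 35 mm up. It stands on its bowl's flat foot, z up; the balance point lies over the foot. 0.04 kg
- board: the fixed wooden serving board, 120 mm (x) by 420 mm (y), 12 mm thick; origin at the centre of its underside, z up. The two cork mats lie on it 140 mm either side of its centre along its y axis, so its centre is the point half-way between them
- mat_round: the round cork mat lying on one end of the board (either end), fixed, diameter 92 mm, 4 mm thick; origin at the centre of its underside, its top is 16 mm above the counter
- mat_square: the square cork mat lying on the other end of the board, fixed, 92 by 92 mm, 4 mm thick; origin at the centre of its underside, its top is 16 mm above the counter
- kettle: brushed steel kettle on the black hob glass at the left, a bystander, body diameter 140 mm, 150 mm tall with its knob, 0.9 kg; origin at the centre of its underside
- honey: small amber honey jar with steel cap, a bystander on the counter, diameter 54 mm, 72 mm tall; origin at the centre of its underside
There are look-alikes about, which are no part of the job. There is more than one size of the part that bears scoop_c; the job needs the smallest. What is shaped like the part that bears dripper_c but red is not meant.

How it is judged:
By the outcome, as a careful person would: the job done as asked, in the order asked, and still so for the second after the job is handed in, with the robot touching nothing.
It also fails if it takes over 109 s, if anything falls off the work surface, if the arm or the gripper's body presses on something with over 40 N, if the wrist force passes 120 N, or if a joint passes its speed limit or range.

## Working session

There is one attempt and no reset: what is moved stays moved. The work goes in short steps, Python scripts to look and compute and a tool call to move; the robot and the scene stay as the last step left them, time stands still between calls to the robot, and variables do not carry over. Pictures are saved under pics/ and viewed, at most 18 in all, crops included, and the job is handed in when it is done.

Besides the shell and the picture viewer there is one more tool, called after "Call:" by a JSON object that holds its "op" and its "data". servo_tool: Moves the arm, as the interface text tells. Its arguments: {"type":"object","properties":{"rows":{"type":"array","items":{"type":"array","items":{"type":"array","items":{"type":"number"}}}},"grip_force":{"type":"number"}},"required":["rows"]}

```bash
ls; mkdir -p pics
python3 - <<'E'
from rig import status,snapshot,calibration,job,env
import cv2,numpy as np
s=status.read_state();print(s)
for n in("scene","side"):
    p,d=snapshot(n);cv2.imwrite(f"pics/{n}0.png",p);np.save(f"pics/{n}0.npy",d);c=calibration(n);print(n,c);np.savez(f"pics/{n}cal.npz",**c)
E
```

```text
pics
{'clock': 0.0, 'joints': array([-1.09191137,  0.32183735, -0.07010829,  1.45167134,  0.02261199,
        1.37078781, -0.05689457]), 'joint_vel': array([ 6.64750291e-04,  5.59081756e-04,  7.52098545e-04, -1.45414091e-03,
       -5.62109452e-04, -9.16825582e-05,  1.09936632e-03]), 'joint_efforts': array([-7.46390360e-04, -4.91277838e+01, -4.04345104e-01, -3.12532496e+01,
       -6.39301445e-02,  4.36713675e-02,  1.77364564e-04]), 'position': array([0.29127821, 0.58085709, 0.40365388]), 'ee_rot': array([-7.23357016e-01, -3.05682916e+00,  2.96154810e-03]), 'force': array([ 0.41655985,  0.16153596, -0.73696791]), 'wrist_torque': array([-0.01531253, -0.0799459 ,  0.02310118]), 'gripper_force': 0.0, 'width': 0.08704349313176621}
scene {'mtx': array([[540.20104361,   0.        , 311.52778509],
       [  0.        , 540.20104361, 237.92611307],
       [  0.        ,   0.        ,   1.        ]]), 'k1': -0.08311307522986827, 'world_from_camera': array([[-7.27208834e-01,  3.91643797e-01, -5.63721960e-01,
         1.54484725e+00],
       [ 6.86416026e-01,  4.14210183e-01, -5.97714784e-01,
         1.03989714e+00],
       [-5.91911011e-04, -8.21611259e-01, -5.70047883e-01,
         1.04328855e+00],
       [ 0.00000000e+00,  0.00000000e+00,  0.00000000e+00,
         1.00000000e+00]])}
side {'mtx': array([[460.10877631,   0.        , 316.57281775],
       [  0.        , 460.10877631, 241.53519131],
       [  0.        ,   0.        ,   1.        ]]), 'k1': -0.05507640724526245, 'world_from_camera': array([[ 0.77378236, -0.47379435,  0.42045186, -0.01476659],
       [-0.63320606, -0.56005451,  0.53421815, -0.76652326],
       [-0.01763358, -0.67960125, -0.73336975,  1.12587836],
       [ 0.        ,  0.        ,  0.        ,  1.        ]])}
```

View pics/scene0.png

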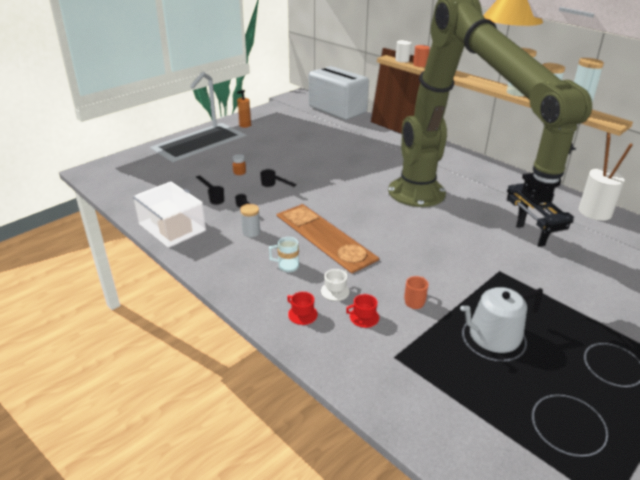

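View pics/side0.png

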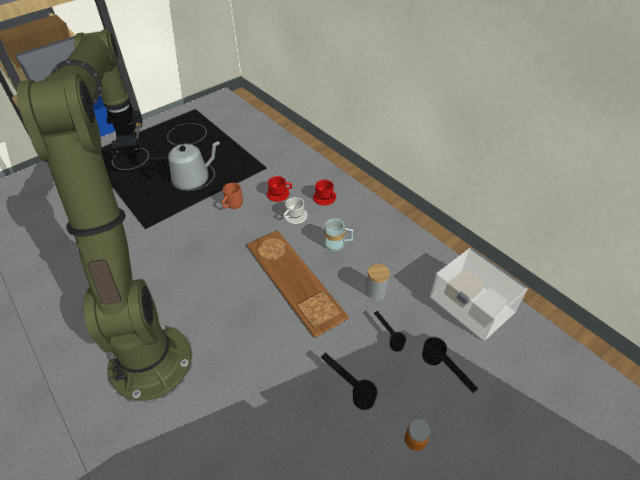

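The side view shows round mat (272,248), square mat (320,310), pitcher (335,235), canister (377,283), cup (232,196), honey (418,434) and kettle. The dripper candidates are white (295,207) and red (278,188) and (324,191), so I take the white one. The scoop candidates are (398,341), (433,350) and (363,393). I'll measure these by fusing both depth pictures into a cloud.

```bash
cat > h.py <<'E'
import numpy as np,cv2
from scipy.optimize import least_squares
def cloud(d,c):
    v,u=np.mgrid[0:480,0:640]
    uv=np.stack([u,v],-1).reshape(-1,1,2).astype(np.float64)
    n=cv2.undistortPoints(uv,c["mtx"],np.array([c["k1"],0,0,0.])).reshape(480,640,2)
    P=np.dstack([n*d[...,None],d]); T=c["world_from_camera"]
    W=P@T[:3,:3].T+T[:3,3]; W[d<=0]=np.nan
    return W
def circ(p,r=None):
    c0=p.mean(0)
    if r: return least_squares(lambda q:np.hypot(*(p-q).T)-r,c0,loss="soft_l1",f_scale=.002).x
    return least_squares(lambda q:np.hypot(*(p-q[:2]).T)-q[2],[*c0,.03],loss="soft_l1",f_scale=.002).x
def snap(n,name):
    from rig import snapshot,calibration
    c=calibration(n);p,d=snapshot(n);cv2.imwrite(f"pics/{name}.png",p);np.save(f"pics/{name}.npy",d);np.savez(f"pics/{name}cal.npz",**c)
    return p,cloud(d,c)
E
python3 - <<'E'
from h import *
import cv2
S=2.0/1000 # 2mm/px
out=[]
for n in("scene","side"):
    W=cloud(np.load(f"pics/{n}0.npy"),np.load(f"pics/{n}cal.npz"));p=cv2.imread(f"pics/{n}0.png")
    np.save(f"pics/{n}W.npy",W)
    X,Y,Z=W.reshape(-1,3).T;C=p.reshape(-1,3)
    ok=(X>.3)&(X<1.05)&(Y>-.65)&(Y<.55)&(Z>-.02)&(Z<.25)
    f=ok&(abs(Z)<.004);print(n,np.median(Z[f]))
    img=np.zeros((375,600,3),np.uint8)
    o=np.argsort(Z[ok]);x=((1.05-X[ok])/S).astype(int)[o];y=((.55-Y[ok])/S).astype(int)[o]
    img[np.clip(x,0,374),np.clip(y,0,599)]=C[ok][o]
    k=cv2.dilate(img,np.ones((3,3)));img=np.where(img.sum(2,keepdims=True)==0,k,img)
    for i in range(0,600,50):cv2.line(img,(i,0),(i,4),(0,255,255));
    for i in range(25,375,50):cv2.line(img,(0,i),(4,i),(0,255,255))
    out.append(img)
cv2.imwrite("pics/top.png",cv2.resize(np.vstack(out),(480,600)) if 0 else out[1]);cv2.imwrite("pics/top_s.png",out[0])
E
```

```text
scene 0.000485452373701456
side -0.00013512361972589648
```

View pics/top.png

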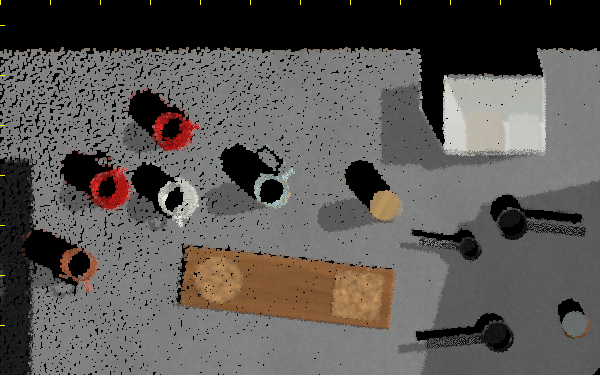

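Run:
```python
from h import *
W={n:np.load(f"pics/{n}W.npy").reshape(-1,3) for n in("scene","side")}
C={n:cv2.imread(f"pics/{n}0.png").reshape(-1,3).astype(int) for n in W}
def get(n,c,r,z0,z1):
    w=W[n];m=(np.hypot(w[:,0]-c[0],w[:,1]-c[1])<r)&(w[:,2]>z0)&(w[:,2]<z1);return w[m]
T=dict(pitcher=((.68,.008),.084,.094),dripper=((.654,.194),.05,.064),cup=((.522,.394),.068,.08),canister=((.64,-.218),.088,.1),
 s1=((.564,-.386),.03,.042),s2=((.614,-.474),.03,.06),s3=((.39,-.442),.03,.06),honey=((.40,-.59),.06,.08),red1=((.674,.33),.05,.064))
for k,(c,a,b) in T.items():
  for n in W:
    g=get(n,c,.055,.004,.2)
    if len(g)<30: print(k,n,"few");continue
    t=np.percentile(g[:,2],97);p=g[g[:,2]>t-.01]
    q=circ(p[:,:2]);print(k,n,"top",t.round(4),"circ",q.round(4),"bbox",p[:,:2].min(0).round(3),p[:,:2].max(0).round(3),len(p))
    if k not in("canister","honey"):
        # side surface points, angular histogram of far points
        g=get(n,c,.13,.012,.2);d=g[:,:2]-q[:2];r=np.hypot(*d.T);f=g[r>(.045 if k not in("dripper","red1") else .046)]
        if len(f)>5:
            m=np.median(f[:,:2]-q[:2],0);print("   far",len(f),np.degrees(np.arctan2(m[1],m[0])).round(1),"rmax",r.max().round(3),"z",f[:,2].min().round(3),f[:,2].max().round(3))
# board
for n in W:
    w=W[n];m=(w[:,2]>.0085)&(w[:,2]<.02)&(w[:,0]>.38)&(w[:,0]<.58)&(w[:,1]>-.28)&(w[:,1]<.22)
    p=w[m];h=cv2.minAreaRect(cv2.convexHull(p[:,:2].astype(np.float32)));print("board",n,h)
    hi=p[(p[:,2]>.0145)];
    for s in(.116,-.166):
        e=hi[abs(hi[:,1]-s)<.075];print(" mat",s,cv2.minAreaRect(e[:,:2].astype(np.float32)),np.median(e,0))
```

```text
pitcher scene top 0.0914 circ [0.6719 0.0074 0.0289] bbox [ 0.641 -0.024] [0.703 0.041] 133
   far 51 -44.7 rmax 0.06 z 0.021 0.076
pitcher side top 0.0903 circ [0.6678 0.0079 0.0294] bbox [ 0.636 -0.025] [0.7  0.04] 116
   far 35 -46.1 rmax 0.059 z 0.023 0.076
dripper scene top 0.0621 circ [0.6549 0.1971 0.0308] bbox [0.62  0.162] [0.69  0.231] 149
   far 514 34.7 rmax 0.132 z 0.012 0.065
dripper side top 0.0602 circ [0.6506 0.1972 0.0311] bbox [0.604 0.163] [0.686 0.23 ] 119
   far 311 44.8 rmax 0.134 z 0.012 0.067
cup scene top 0.0761 circ [0.523  0.3904 0.03  ] bbox [0.489 0.356] [0.556 0.421] 157
cup side top 0.0771 circ [0.52   0.3905 0.0299] bbox [0.485 0.355] [0.551 0.423] 87
   far 27 -161.1 rmax 0.132 z 0.012 0.059
canister scene top 0.0988 circ [ 0.6424 -0.2214  0.0233] bbox [ 0.606 -0.257] [ 0.674 -0.192] 172
canister side top 0.0979 circ [ 0.6358 -0.2227  0.0225] bbox [ 0.605 -0.254] [ 0.667 -0.192] 308
s1 scene top 0.0393 circ [ 0.5579 -0.3822  0.0228] bbox [ 0.536 -0.416] [ 0.581 -0.331] 63
   far 237 -59.3 rmax 0.135 z 0.012 0.056
s1 side top 0.037 circ [ 0.5501 -0.38
[... 1226 characters left out ...]
168901920319), (0.14178991317749023, 0.11582960933446884), 84.1850357055664) [0.49400739 0.11313149 0.01663822]
 mat -0.166 ((0.46570873260498047, -0.15885217487812042), (0.14501425623893738, 0.11883950978517532), 83.0860595703125) [ 0.46729367 -0.16187862  0.0169322 ]
board side ((0.4731515944004059, -0.026325851678848267), (0.42250800132751465, 0.12151303887367249), 83.38455200195312)
 mat 0.116 ((0.48798394203186035, 0.10714040696620941), (0.1396085023880005, 0.11692392826080322), 85.2669906616211) [0.48936691 0.10956126 0.01636218]
 mat -0.166 ((0.45576807856559753, -0.16267943382263184), (0.14487440884113312, 0.11677861958742142), 83.22083282470703) [ 0.45495088 -0.1651958   0.01634984]
```

```bash
cat >> h.py <<'E'
from scipy.spatial.transform import Rotation as Ro
def plan(x,y,z,ang,s=None):
    """grasp point target (world) & tool-y angle deg -> turn first (10deg units), then shift (40mm units)"""
    from rig import status
    s=s or status.read_state();R=Ro.from_rotvec(s["ee_rot"])
    a=np.radians(ang);ty=R.as_matrix()[:,1]
    if ty[0]*np.cos(a)+ty[1]*np.sin(a)<0:a+=np.pi
    T=Ro.from_matrix(np.array([[-np.sin(a),np.cos(a),0],[np.cos(a),np.sin(a),0],[0,0,-1.]]).T)
    if np.linalg.det(T.as_matrix())<0:raise SystemExit
    T=Ro.from_matrix(np.array([[-np.sin(a),np.cos(a),0],[np.cos(a),np.sin(a),0],[0,0,-1.]]).T)
    turn=np.degrees((R.inv()*T).as_rotvec())/10
    d=np.array([x,y,z+.164])-s["position"]
    print("t",round(s["clock"],2),"pos",s["position"].round(4),"j",s["joints"].round(2),"F",s["force"].round(1),"w",round(s["width"],4))
    print("turn",turn.round(2),"shift in current axes",(R.inv().apply(d)/.04).round(2),"shift after turn",(T.inv().apply(d)/.04).round(2))
E
python3 - <<'E'
from h import *
plan(.67,.0077,.24,45)
W=np.load("pics/sceneW.npy").reshape(-1,3);k=W[(W[:,0]>.2)&(W[:,0]<.8)&(W[:,1]>.45)&(W[:,1]<.9)&(W[:,2]>.03)&(W[:,2]<.2)];print("kettle",k.min(0),k.max(0),np.median(k,0))
E
```

```text
t 0.1 pos [0.2913 0.5808 0.4038] j [-1.09  0.32 -0.07  1.45  0.02  1.37 -0.06] F [-0.   0.  -0.3] w 0.0868
turn [-0.01  0.    1.84] shift in current axes [-1.489e+01 -8.570e+00  1.000e-02] shift after turn [-1.683e+01 -3.440e+00 -1.000e-02]
kettle [0.35725996 0.55939658 0.0300166 ] [0.5944165  0.69567061 0.15513287] [0.50590011 0.64163077 0.10690342]
```

Call:
{"op": "servo_tool", "data": {"rows": [[[0,0,0,0,0,0.92,87],[-1,-0.2,0,0,0,0.92,87],[-1,-0.2,0,0,0,0,87],[-1,-0.2,0,0,0,0,87],[-1,-0.2,0,0,0,0,87],[-1,-0.2,0,0,0,0,87],[-1,-0.2,0,0,0,0,87],[-1,-0.2,0,0,0,0,87],[-1,-0.2,0,0,0,0,87],[-1,-0.2,0,0,0,0,87]]]}}

```text
clock: 1.35
position: [0.5005, 0.2783, 0.4044]
ee_rot: [-1.203, -2.902, 0.001]
force: [0.5, 0.7, 0.8]
width: 0.0869
gripper_force: 0.0
```

Call:
{"op": "servo_tool", "data": {"rows": [[[-1,-0.2,0,0,0,0,87],[-1,-0.2,0,0,0,0,87],[-1,-0.2,0,0,0,0,87],[-1,-0.2,0,0,0,0,87],[-1,-0.2,0,0,0,0,87],[-1,-0.2,0,0,0,0,87],[-1,-0.2,0,0,0,0,87],[-0.8,-0.2,0,0,0,0,87],[0,0,0,0,0,0,87]]]}}

```text
clock: 2.48
position: [0.6757, 0.0098, 0.4039]
ee_rot: [1.211, 2.899, -0.004]
force: [0.1, 0.4, 0.8]
width: 0.0865
gripper_force: 0.0
```

Run:
```python
from h import *
plan(.67,.0077,.24,45)
p,W=snap("wrist","w1")
from rig import calibration
print(calibration("wrist"))
for nm,(x,y) in dict(pit=(.67,.0077)).items():
    g=W.reshape(-1,3);g=g[(np.hypot(g[:,0]-x,g[:,1]-y)<.045)&(g[:,2]>.08)];print(len(g),np.percentile(g[:,2],95),circ(g[:,:2]),g.min(0),g.max(0))
```

```text
t 2.48 pos [0.6757 0.0098 0.4039] j [-0.34  0.39  0.38  1.39 -0.14  1.39  0.82] F [0.1 0.4 0.8] w 0.0865
turn [-0.01  0.01 -0.03] shift in current axes [ 0.06 -0.14 -0.  ] shift after turn [ 0.06 -0.14 -0.  ]
{'mtx': array([[357.10406209,   0.        , 322.31505538],
       [  0.        , 357.10406209, 241.14433185],
       [  0.        ,   0.        ,   1.        ]]), 'k1': -0.03456145620207399, 'world_from_camera': array([[ 7.08863566e-01,  6.81747561e-01,  1.80921830e-01,
         6.25509477e-01],
       [ 7.05345584e-01, -6.85063894e-01, -1.82140245e-01,
         6.10868654e-02],
       [-2.30654471e-04,  2.56724997e-01, -9.66484466e-01,
         3.83070903e-01],
       [ 0.00000000e+00,  0.00000000e+00,  0.00000000e+00,
         1.00000000e+00]])}
57302 0.3419836571344713 [ 0.75911804 -0.07952728  0.14858325] [ 0.62513807 -0.03150222  0.08001066] [0.69916367 0.05256895 0.34343128]
```

View pics/w1.png

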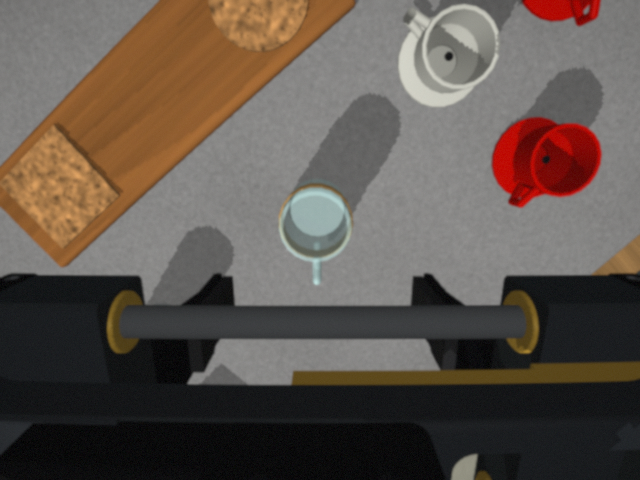

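Wrist view: pitcher rim around (315,222) with its handle pointing straight down, white dripper at (450,50), round mat (258,10), square mat (60,187). Now fits from this cloud.

Run:
```python
from h import *
p=cv2.imread("pics/w1.png");W=cloud(np.load("pics/w1.npy"),np.load("pics/w1cal.npz"))
g=W.reshape(-1,3);print("floor",np.nanmedian(g[abs(g[:,2])<.006][:,2]))
for nm,x,y,z0,z1,r in(("pit rim",.67,.0077,.082,.1,.04),("pit collar",.67,.0077,.05,.074,.045),("dripper rim",.653,.197,.05,.07,.04)):
    q=g[(np.hypot(g[:,0]-x,g[:,1]-y)<r)&(g[:,2]>z0)&(g[:,2]<z1)]
    print(nm,len(q),circ(q[:,:2]),q.min(0),q.max(0))
b=g[(g[:,2]>.0085)&(g[:,2]<.03)&(g[:,0]<.6)&(g[:,1]<.25)]
print("board",cv2.minAreaRect(b[:,:2].astype(np.float32)))
hsv=cv2.cvtColor(p,cv2.COLOR_BGR2HSV)
H,Wd=p.shape[:2]
def pix(u,v):return W[v,u]
for nm,c in(("sqm corners",[(55,127),(118,192),(66,245),(3,185)]),("board corner",[(66,264),(352,3)]),("dripper hole",[(449,56)]),("dr handle",[(412,18)])):print(nm,[pix(*k).round(4) for k in c])
```

```text
floor -0.0007746316148840582
pit rim 1175 [0.66773959 0.00743209 0.02876939] [ 0.63696597 -0.02382789  0.08208209] [0.69916367 0.0381741  0.091593  ]
pit collar 798 [0.66655009 0.00903836 0.0303496 ] [ 0.63476332 -0.02658316  0.05000012] [0.70179353 0.04043952 0.0739914 ]
dripper rim 1824 [0.65069482 0.19540043 0.03054442] [0.61334997 0.1639393  0.05000043] [0.68370416 0.22926016 0.06179406]
board ((0.48353323340415955, -0.016317829489707947), (0.4475679099559784, 0.1433921754360199), 78.06849670410156)
sqm corners [array([ 0.4199, -0.1166,  0.0143]), array([ 0.505 , -0.1257,  0.0108]), array([ 0.4995, -0.2109,  0.0156]), array([ 0.412 , -0.2054,  0.0145])]
board corner [array([ 0.5094, -0.2355,  0.0078]), array([0.5542, 0.17  , 0.0096])]
dripper hole [array([0.6516, 0.1973, 0.027 ])]
dr handle [array([0.6054, 0.1869, 0.0466])]
```

```bash
python3 -c "
from h import *
plan(.6675,.0078,.061,45)"
```

```text
t 2.52 pos [0.6753 0.0122 0.404 ] j [-0.34  0.39  0.38  1.39 -0.14  1.39  0.82] F [ 1.  1. -1.] w 0.0872
turn [-0.01 -0.   -0.02] shift in current axes [ 0.06 -0.21  4.47] shift after turn [ 0.06 -0.22  4.47]
```

Call:
{"op": "servo_tool", "data": {"rows": [[[0.06,-0.18,1,0,0,0,87],[0,0,1,0,0,0,87],[0,0,1,0,0,0,87],[0,0,1,0,0,0,87],[0,0,0.47,0,0,0,87],[0,0,0,0,0,0,60],[0,0,0,0,0,0,60],[0,0,0,0,0,0,60],[0,0,0,0,0,0,60]]], "grip_force": 20}}

```text
clock: 3.65
position: [0.669, 0.0098, 0.2279]
ee_rot: [1.203, 2.9, 0.002]
force: [-2.4, -1.0, 5.8]
width: 0.0674
gripper_force: 20.0
```

Call:
{"op": "servo_tool", "data": {"rows": [[[0,0,-1,0,0,0,60],[0,0,-1,0,0,0,60],[0,0,-1,0,0,0,60],[0,0,-1,0,0,0,60],[0.5,-0.65,0,0,0,0,60],[0.5,-0.65,0,0,0,0,60],[0,0,0,0,0,0,60]]]}}

```text
clock: 4.53
position: [0.6016, 0.0012, 0.3859]
ee_rot: [-1.203, -2.9, -0.001]
force: [0.6, 0.6, -2.5]
width: 0.0677
gripper_force: 20.0
```

```bash
cat >> h.py <<'E'
def matmask(W,p,box):
    pass
E
python3 - <<'E'
from h import *
from rig import status
a=np.mean([status.read_state()["position"] for _ in range(1)],0);print(a)
snap("wrist","w2")
plan(.49,.1115,.24,45)
E
```

```text
[0.60156654 0.00116312 0.38590525]
t 4.58 pos [0.6027 0.0017 0.3861] j [-0.37  0.24  0.38  1.61 -0.09  1.31  0.81] F [-0.3 -0.6 -3.2] w 0.0675
turn [ 0.01 -0.   -0.  ] shift in current axes [ 3.93 -0.05 -0.45] shift after turn [ 3.93 -0.05 -0.45]
```

View pics/w2.png

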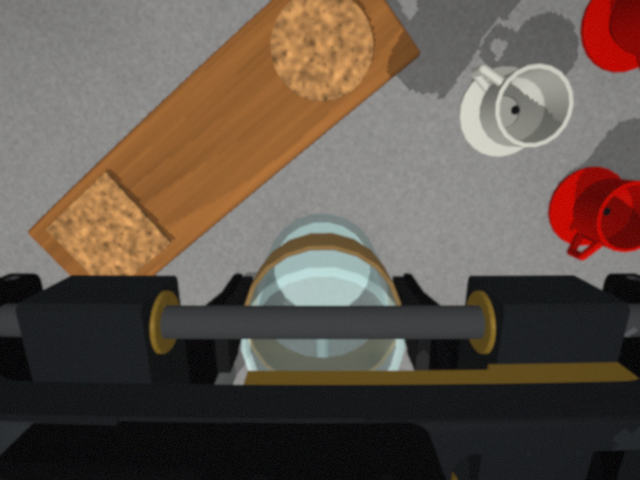

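```bash
cat > mats.py <<'E'
from h import *
def plane(uv,c,z):
    n=cv2.undistortPoints(np.array(uv,float).reshape(-1,1,2),c["mtx"],np.array([c["k1"],0,0,0.])).reshape(-1,2)
    T=c["world_from_camera"];r=np.c_[n,np.ones(len(n))]@T[:3,:3].T
    return T[:3,3]+r*((z-T[2,3])/r[:,2])[:,None]
def mats(name):
    p=cv2.imread(f"pics/{name}.png");c=np.load(f"pics/{name}cal.npz")
    b=cv2.GaussianBlur(p,(9,9),0).astype(int);h=cv2.cvtColor(b.astype(np.uint8),cv2.COLOR_BGR2HSV).astype(int)
    m=((b[...,1]-b[...,0]>25)&(b[...,2]>175)&(b[...,1]>125)).astype(np.uint8)
    m=cv2.morphologyEx(m,cv2.MORPH_OPEN,np.ones((9,9)));m=cv2.morphologyEx(m,cv2.MORPH_CLOSE,np.ones((9,9)))
    cs,_=cv2.findContours(m,cv2.RETR_EXTERNAL,cv2.CHAIN_APPROX_NONE)
    for k in cs:
        if cv2.contourArea(k)<1500:continue
        k=k.reshape(-1,2);k=k[(k.min(1)>2)];P=plane(k,c,.016)[:,:2]
        print(name,"px",k.min(0),k.max(0),"fit r46",circ(P,.046).round(4),"free",circ(P).round(4),"rect",cv2.minAreaRect(P.astype(np.float32)))
    return b
E
python3 - <<'E'
from mats import *
b=mats("w2");print(b[47,322],b[100,200],b[225,110]);mats("w1")
E
```

```text
w2 px [ 66 182] [147 271] fit r46 [ 0.4588 -0.1672] free [ 0.4578 -0.1669  0.0385] rect ((0.456663578748703, -0.16544470191001892), (0.08826170116662979, 0.08585041016340256), 88.6613998413086)
w2 px [278   3] [335  72] fit r46 [0.4403 0.0952] free [0.4763 0.1063 0.0227] rect ((0.47522667050361633, 0.10658609867095947), (0.05142522603273392, 0.05630248039960861), 44.895294189453125)
[ 90 147 202] [ 51  99 151] [ 70 115 158]
```

```bash
sed -i 's/^    m=((b.*$/    m=((b[...,2]-b[...,0]>60)\&(b[...,0]>60)\&(b[...,1]>107)).astype(np.uint8)/' mats.py
python3 - <<'E'
from mats import *
b=mats("w2");mats("w1")
c=np.load("pics/w2cal.npz");print(circ(plane([(270,48),(374,45),(322,101),(283,80),(362,80)],c,.016)[:,:2]))
print("board corners",plane([(421,52),(384,-8),(29,231)],c,.012))
E
```

```text
w2 px [ 52 177] [165 273] fit r46 [ 0.4559 -0.1641] free [ 0.4553 -0.1637  0.0487] rect ((0.4584665894508362, -0.16651621460914612), (0.09223724901676178, 0.09456555545330048), 83.78097534179688)
w2 px [271   3] [372  99] fit r46 [0.4895 0.1118] free [0.4898 0.1115 0.0452] rect ((0.4929923415184021, 0.10798703134059906), (0.09024687111377716, 0.0794992744922638), 44.9761962890625)
w1 px [ 11 132] [110 243] fit r46 [ 0.4584 -0.166 ] free [ 0.459  -0.1659  0.0481] rect ((0.4584086537361145, -0.16667540371418), (0.09210898727178574, 0.09285455197095871), 82.97584533691406)
w1 px [214   3] [304  47] fit r46 [0.4883 0.1139] free [0.4909 0.1117 0.0434] rect ((0.5073052048683167, 0.09463474154472351), (0.0835518017411232, 0.037363599985837936), 44.242340087890625)
[0.48975545 0.11216917 0.04628664]
board corners [[ 0.55586385  0.17290169  0.012     ]
 [ 0.49647652  0.18222885  0.012     ]
 [ 0.39440561 -0.22369071  0.012     ]]
```

Call:
{"op": "servo_tool", "data": {"rows": [[[1,0,0,0,0,0,60],[1,0,0,0,0,0,60],[1,0,0,0,0,0,60],[0.94,-0.04,0,0,0,0,60],[0,0,1,0,0,0,60],[0,0,1,0,0,0,60],[0,0,1,0,0,0,60],[0,0,0.4,0,0,0,60],[0,0,0.15,0,0,0,60],[0,0,0,0,0,0,60]]]}}

```text
clock: 5.82
position: [0.4918, 0.1124, 0.2451]
ee_rot: [1.202, 2.901, 0.002]
force: [0.2, -0.4, -2.2]
width: 0.0674
gripper_force: 20.0
```

```bash
python3 -c "
from h import *
for i in range(4):plan(.4895,.1118,.077,45)"
```

```text
t 5.83 pos [0.4918 0.1124 0.2451] j [-0.54  0.16  0.28  2.   -0.05  0.99  0.55] F [ 0.2 -0.4 -2.2] w 0.0674
turn [ 0.01  0.01 -0.  ] shift in current axes [ 0.03 -0.05  0.1 ] shift after turn [ 0.03 -0.05  0.1 ]
t 5.83 pos [0.4918 0.1124 0.2451] j [-0.54  0.16  0.28  2.   -0.05  0.99  0.55] F [ 0.2 -0.4 -2.2] w 0.0674
turn [ 0.01  0.01 -0.  ] shift in current axes [ 0.03 -0.05  0.1 ] shift after turn [ 0.03 -0.05  0.1 ]
t 5.83 pos [0.4918 0.1124 0.2451] j [-0.54  0.16  0.28  2.   -0.05  0.99  0.55] F [ 0.2 -0.4 -2.2] w 0.0674
turn [ 0.01  0.01 -0.  ] shift in current axes [ 0.03 -0.05  0.1 ] shift after turn [ 0.03 -0.05  0.1 ]
t 5.83 pos [0.4918 0.1124 0.2451] j [-0.54  0.16  0.28  2.   -0.05  0.99  0.55] F [ 0.2 -0.4 -2.2] w 0.0674
turn [ 0.01  0.01 -0.  ] shift in current axes [ 0.03 -0.05  0.1 ] shift after turn [ 0.03 -0.05  0.1 ]
```

Still hanging (weight is 2.2 N). I'll lower the last 2–3 mm in small steps, then release and rise.

Call:
{"op": "servo_tool", "data": {"rows": [[[0.02,-0.03,0.04,0,0,0,60],[0,0,0.03,0,0,0,60],[0,0,0,0,0,0,60]]]}}

```text
clock: 6.2
position: [0.4905, 0.112, 0.2437]
ee_rot: [1.202, 2.9, 0.005]
force: [-2.9, -0.9, 8.1]
width: 0.0679
gripper_force: 20.0
```

Call:
{"op": "servo_tool", "data": {"rows": [[[0,0,0,0,0,0,75],[0,0,0,0,0,0,87],[0,0,0,0,0,0,87],[0,0,-1,0,0,0,87],[0,0,-1,0,0,0,87],[0,0,-1,0,0,-1,87],[0,0,-1,0,0,-1,87],[0,0,0,0,0,-1,87],[0,0,0,0,0,-1,87],[0,0,0,0,0,-1,87]]]}}

```text
clock: 7.45
position: [0.4894, 0.1118, 0.4011]
ee_rot: [-0.145, 3.138, 0.0]
force: [0.2, -0.3, -0.4]
width: 0.087
gripper_force: 0.0
```

Call:
{"op": "servo_tool", "data": {"rows": [[[0,0,0,0,0,-1,87],[0,0,0,0,0,-0.8,87],[0,0,0,0,0,0,87]]]}}

```text
clock: 7.82
position: [0.4894, 0.1118, 0.401]
ee_rot: [0.623, -3.079, 0.0]
force: [0.9, -0.3, -0.9]
width: 0.0866
gripper_force: 0.0
```

```bash
python3 -c "
from h import *
plan(.5205,.3905,.24,113)
p,W=snap('wrist','w3')
g=W.reshape(-1,3);q=g[(np.hypot(g[:,0]-.4895,g[:,1]-.1118)<.045)&(g[:,2]>.09)&(g[:,2]<.12)]
print('pitcher placed',len(q),circ(q[:,:2]) if len(q)>20 else 0)
"
```

```text
t 7.83 pos [0.4894 0.1118 0.401 ] j [-0.55  0.    0.27  1.82 -0.    1.32  1.69] F [ 0.9 -0.3 -0.9] w 0.0866
turn [ 0.   -0.   -0.01] shift in current axes [-3.42  6.12 -0.08] shift after turn [-3.44  6.11 -0.07]
pitcher placed 1767 [0.49064496 0.11047201 0.02895783]
```

Call:
{"op": "servo_tool", "data": {"rows": [[[-0.5,0.9,0,0,0,0,87],[-0.5,0.9,0,0,0,0,87],[-0.5,0.9,0,0,0,0,87],[-0.5,0.9,0,0,0,0,87],[-0.5,0.9,0,0,0,0,87],[-0.5,0.9,0,0,0,0,87],[-0.4,0.7,0,0,0,0,87],[0,0,0,0,0,0,87]]]}}

```text
clock: 8.88
position: [0.5183, 0.3927, 0.4001]
ee_rot: [0.629, -3.077, -0.001]
force: [-0.2, 0.4, -0.9]
width: 0.0871
gripper_force: 0.0
```

```bash
python3 -c "
from h import *
p,W=snap('wrist','w4')
g=W.reshape(-1,3);q=g[(np.hypot(g[:,0]-.5205,g[:,1]-.3905)<.05)&(g[:,2]>.068)&(g[:,2]<.085)]
c=circ(q[:,:2]);print('cup',len(q),c)
h=g[(np.hypot(g[:,0]-c[0],g[:,1]-c[1])>.042)&(np.hypot(g[:,0]-c[0],g[:,1]-c[1])<.065)&(g[:,2]>.03)&(g[:,2]<.07)];m=np.median(h,0)-[*c[:2],0];print(len(h),np.degrees(np.arctan2(m[1],m[0])),m)
plan(c[0],c[1],.048,113)
"
```

```text
cup 1089 [0.52014143 0.38975267 0.02956371]
171 -160.95140956250364 [-0.04651743 -0.01606137  0.05794484]
t 8.93 pos [0.519  0.3906 0.4004] j [-0.77  0.32  0.11  1.46 -0.03  1.36  1.31] F [ 0.6 -0.1  0.2] w 0.087
turn [-0.   -0.01 -0.  ] shift in current axes [-0.02 -0.03  4.71] shift after turn [-0.02 -0.03  4.71]
```

View pics/w4.png

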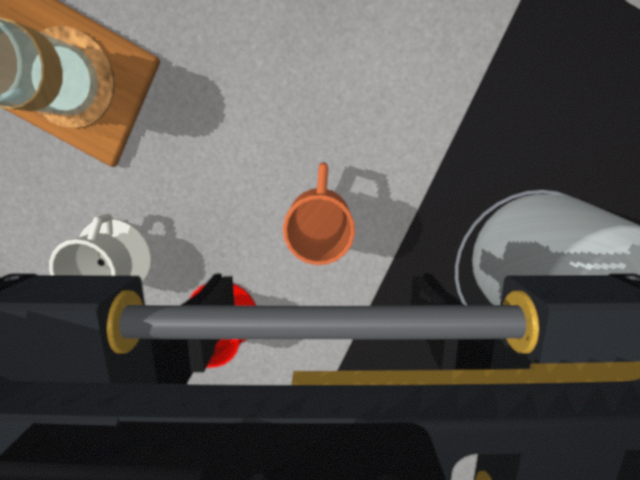

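The cup (318,228) is centred between the fingers, its handle at (322,175) perpendicular to them, and the kettle is clear on the right.

Call:
{"op": "servo_tool", "data": {"rows": [[[0,-0.03,1,0,0,0,87],[0,0,1,0,0,0,87],[0,0,1,0,0,0,87],[0,0,1,0,0,0,87],[0,0,0.7,0,0,0,87],[0,0,0,0,0,0,55],[0,0,0,0,0,0,55],[0,0,0,0,0,0,55],[0,0,0,0,0,0,55]]]}}

```text
clock: 10.05
position: [0.5206, 0.3888, 0.2153]
ee_rot: [-0.625, 3.076, 0.002]
force: [0.0, -1.1, 5.2]
width: 0.0644
gripper_force: 20.0
```

Call:
{"op": "servo_tool", "data": {"rows": [[[0,0,-0.2,0,0,0,55],[0,0,-1,0,0,0,55],[0,0,-1,0,0,0,55],[0,0,-1,0,0,0,55],[0,0,-1,0,0,0,55],[0,0,-0.5,0,0,0,55],[0,0,0,0,0,0,55]]]}}

```text
clock: 10.92
position: [0.5201, 0.3885, 0.4023]
ee_rot: [-0.625, 3.077, 0.002]
force: [0.4, 0.0, -2.5]
width: 0.0642
gripper_force: 20.0
```

```bash
python3 -c "
from h import *
plan(.4584,-.1666,.24,113)
"
```

```text
t 10.93 pos [0.5201 0.3885 0.4023] j [-0.77  0.32  0.11  1.46 -0.04  1.36  1.31] F [ 0.4  0.  -2.5] w 0.0642
turn [ 0.    0.01 -0.  ] shift in current axes [  6.83 -12.18  -0.07] shift after turn [  6.84 -12.17  -0.04]
```

Call:
{"op": "servo_tool", "data": {"rows": [[[0,0,0,0,0,0.98,55],[0,0,0,0,0,0.98,55],[0,0,0,0,0,0.98,55],[0,-1,0,0,0,0,55],[0,-1,0,0,0,0,55],[0,-1,0,0,0,0,55],[0,-1,0,0,0,0,55],[0,-1,0,0,0,0,55],[0,-1,0,0,0,0,55],[0,-1,0,0,0,0,55]]]}}

```text
clock: 12.18
position: [0.4877, 0.1088, 0.3988]
ee_rot: [-0.176, -3.133, 0.003]
force: [0.5, -0.6, -2.6]
width: 0.0644
gripper_force: 20.0
```

Call:
{"op": "servo_tool", "data": {"rows": [[[0,-1,0,0,0,0,55],[0,-1,0,0,0,0,55],[0,-1,0,0,0,0,55],[0,-1,0,0,0,0,55],[0,-1,0,0,0,0,55],[0,-1,0,0,0,0,55],[0,-0.9,0,0,0,0,55],[0,0,0,0,0,0,55]]]}}

```text
clock: 13.18
position: [0.4562, -0.167, 0.3993]
ee_rot: [-0.185, -3.133, 0.002]
force: [-0.8, 0.5, -2.2]
width: 0.0643
gripper_force: 20.0
```

```bash
python3 -c "
from h import *
plan(.4584,-.1666,.064,83.6)
"
```

```text
t 13.18 pos [ 0.4562 -0.167   0.3993] j [-0.35 -0.05  0.63  1.87  0.03  1.32  1.72] F [-0.8  0.5 -2.2] w 0.0643
turn [-0.01 -0.02 -0.04] shift in current axes [-0.07  0.02  4.28] shift after turn [-0.05  0.02  4.28]
```

Call:
{"op": "servo_tool", "data": {"rows": [[[-0.05,0,1,0,0,0,55],[0,0,1,0,0,0,55],[0,0,1,0,0,0,55],[0,0,1,0,0,0,55],[0,0,0.22,0,0,0,55],[0,0,0.04,0,0,0,55],[0,0,0.04,0,0,0,55],[0,0,0,0,0,0,55]]]}}

```text
clock: 14.18
position: [0.459, -0.1635, 0.2301]
ee_rot: [-0.175, -3.133, -0.004]
force: [-7.2, 2.8, 13.5]
width: 0.0648
gripper_force: 20.0
```

Call:
{"op": "servo_tool", "data": {"rows": [[[0,0,-0.02,0,0,0,72],[0,0,0,0,0,0,87],[0,0,0,0,0,0,87],[0,0,-1,0,0,0,87],[0,0,-1,0,0,1,87],[0,0,-1,0,0,1,87],[0,0,-1,0,0,1,87],[0,0,-0.2,0,0,1,87],[0,0,0,0,0,1,87],[0,0,0,0,0,1,87]]]}}

```text
clock: 15.42
position: [0.4597, -0.1643, 0.3981]
ee_rot: [1.728, 2.623, 0.001]
force: [-0.7, 0.0, -0.2]
width: 0.0869
gripper_force: 0.0
```

Call:
{"op": "servo_tool", "data": {"rows": [[[0,0,0,0,0,1,87],[0,0,0,0,0,1,87],[0,0,0,0,0,1,87],[0,0,0,0,0,0,87]]]}}

```text
clock: 15.92
position: [0.4596, -0.1643, 0.3978]
ee_rot: [-2.341, -2.095, 0.0]
force: [0.3, -0.9, -0.7]
width: 0.0871
gripper_force: 0.0
```

```bash
python3 -c "
from h import *
p,W=snap('wrist','w5')
g=W.reshape(-1,3)
def f(n,x,y,a,b,r=.045):
    q=g[(np.hypot(g[:,0]-x,g[:,1]-y)<r)&(g[:,2]>a)&(g[:,2]<b)]
    print(n,len(q),circ(q[:,:2]) if len(q)>20 else 0)
f('cup',.4584,-.1666,.084,.1)
f('pitch',.4895,.1118,.09,.11)
f('can',.636,-.2227,.085,.105)
plan(.636,-.2227,.24,-6.4)
"
```

```text
cup 1237 [ 0.45782602 -0.16327114  0.02954124]
pitch 0 0
can 2064 [ 0.63330171 -0.22757694  0.02756775]
t 15.97 pos [ 0.4596 -0.1643  0.3979] j [-0.35 -0.05  0.62  1.87  0.03  1.31  0.16] F [ 0.3 -0.2 -0.1] w 0.0872
turn [-0.    0.    0.02] shift in current axes [-0.97  4.54 -0.15] shift after turn [-0.96  4.54 -0.15]
```

View pics/w5.png

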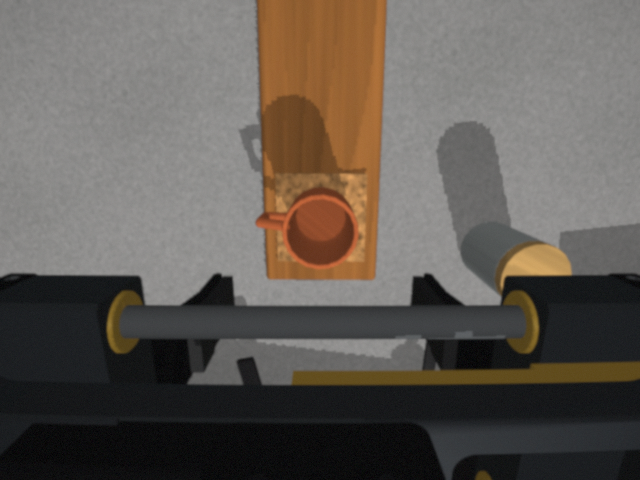

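Cup stands on the square mat, handle to the left; canister at (535,265). I'll check mat centre versus cup from this same picture.

```bash
python3 -c "
from mats import *
c=np.load('pics/w5cal.npz')
P=plane([(275,173),(366,171),(369,262),(277,265)],c,.016);print(P,P.mean(0))
B=plane([(269,279),(376,278),(258,10),(386,10)],c,.012);print(B)
p=cv2.imread('pics/w5.png')[140:300,240:400];cv2.imwrite('pics/c5.png',cv2.resize(p,None,fx=3.5,fy=3.5))
"
```

```text
[[ 0.41755224 -0.11567994  0.016     ]
 [ 0.5078862  -0.12366917  0.016     ]
 [ 0.50354873 -0.218964    0.016     ]
 [ 0.40587676 -0.21155847  0.016     ]] [ 0.45871598 -0.1674679   0.016     ]
[[ 0.3942363  -0.22780461  0.012     ]
 [ 0.51015394 -0.23944097  0.012     ]
 [ 0.42211535  0.03211477  0.012     ]
 [ 0.53850498  0.01930325  0.012     ]]
```

View pics/c5.png

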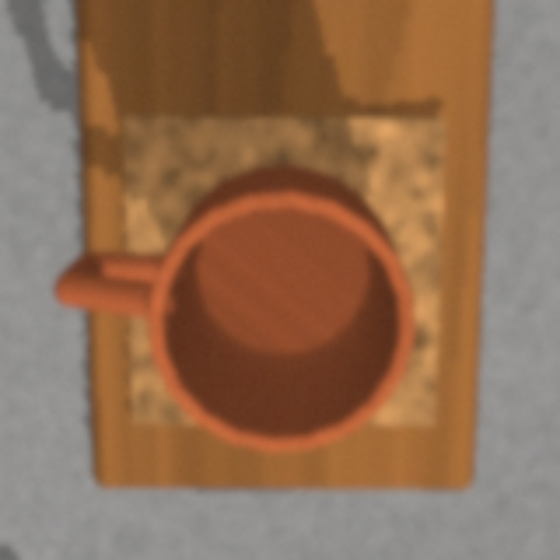

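Call:
{"op": "servo_tool", "data": {"rows": [[[-0.2,0.9,0,0,0,0,87],[-0.2,0.9,0,0,0,0,87],[-0.2,0.9,0,0,0,0,87],[-0.2,0.9,0,0,0,0,87],[-0.2,0.9,0,0,0,0,87],[0,0,0,0,0,0,87]]]}}

```text
clock: 16.73
position: [0.6358, -0.2241, 0.3961]
ee_rot: [-2.339, -2.097, 0.004]
force: [0.3, 0.9, -0.7]
width: 0.0868
gripper_force: 0.0
```

```bash
python3 -c "
from h import *
p,W=snap('wrist','w6')
g=W.reshape(-1,3)
q=g[(np.hypot(g[:,0]-.636,g[:,1]+.2227)<.05)&(g[:,2]>.088)&(g[:,2]<.105)]
print(np.median(q,0),cv2.minEnclosingCircle(q[:,:2].astype(np.float32)))
c=np.median(q,0)
plan(.635,-.225,.07,-6.4)
"
```

```text
[ 0.63697052 -0.22197931  0.0941289 ] ((0.6368675231933594, -0.22340939939022064), 0.031142599880695343)
t 16.77 pos [ 0.6346 -0.2242  0.3967] j [-0.19  0.43  0.67  1.42 -0.26  1.39  0.38] F [-0.5  0.6 -0.5] w 0.0875
turn [-0.01  0.01  0.01] shift in current axes [-0.02  0.02  4.07] shift after turn [-0.02  0.01  4.07]
```

View pics/w6.png

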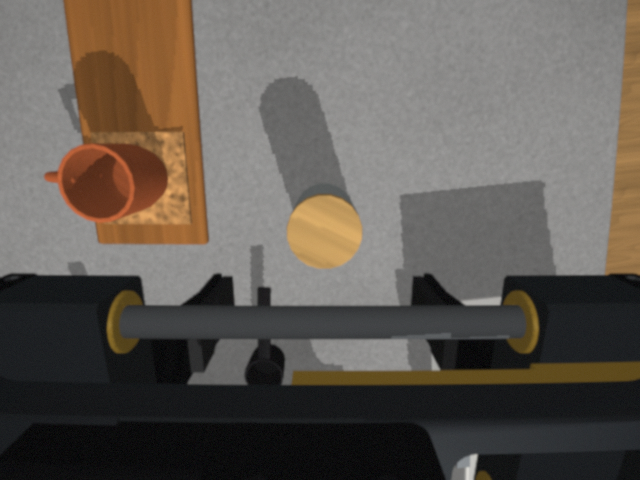

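Canister lid at (325,232), between the fingers; the small scoop lies at (265,365). Grasp.

Call:
{"op": "servo_tool", "data": {"rows": [[[0.03,0.04,1,0,0,0,87],[0,0,1,0,0,0,87],[0,0,1,0,0,0,87],[0,0,1,0,0,0,87],[0,0,0,0,0,0,55],[0,0,0,0,0,0,55],[0,0,0,0,0,0,55],[0,0,0,0,0,0,55]]], "grip_force": 25}}

```text
clock: 17.77
position: [0.6363, -0.2236, 0.2404]
ee_rot: [2.341, 2.092, 0.003]
force: [-1.8, 0.9, 6.2]
width: 0.0613
gripper_force: 25.0
```

Call:
{"op": "servo_tool", "data": {"rows": [[[0,0,-0.2,0,0,0,55],[0,0,-1,0,0,0,55],[0,0,-1,0,0,0,55],[0,0,-1,0,0,0,55],[0,0,-0.8,0,0,0,55],[0,0,0,0,0,0,55]]]}}

```text
clock: 18.52
position: [0.6361, -0.2238, 0.4007]
ee_rot: [2.339, 2.09, 0.004]
force: [-0.2, -0.1, -2.8]
width: 0.0616
gripper_force: 25.0
```

```bash
python3 -c "
from h import *
plan(.474,-.0274,.24,-6.4)
"
```

```text
t 18.52 pos [ 0.6361 -0.2238  0.4007] j [-0.19  0.43  0.67  1.41 -0.27  1.39  0.37] F [-0.2 -0.1 -2.8] w 0.0616
turn [ 0.03  0.   -0.  ] shift in current axes [ 4.42 -4.58 -0.11] shift after turn [ 4.43 -4.57 -0.08]
```

Call:
{"op": "servo_tool", "data": {"rows": [[[0.88,-0.9,0,0,0,0,55],[0.88,-0.92,0,0,0,0,55],[0.88,-0.92,0,0,0,0,55],[0.88,-0.92,0,0,0,0,55],[0.88,-0.92,0,0,0,0,55],[0,0,0,0,0,0,55]]]}}

```text
clock: 19.27
position: [0.4709, -0.0242, 0.3958]
ee_rot: [-2.332, -2.099, 0.002]
force: [-0.1, -0.4, -2.8]
width: 0.0614
gripper_force: 25.0
```

```bash
python3 -c "
from h import *
plan(.474,-.0274,.085,-6.4)
"
```

```text
t 19.27 pos [ 0.4709 -0.0242  0.3958] j [-0.59 -0.08  0.56  1.9   0.04  1.31 -0.15] F [-0.1 -0.4 -2.8] w 0.0614
turn [-0.02 -0.01  0.04] shift in current axes [-0.08  0.1   3.67] shift after turn [-0.07  0.09  3.67]
```

Call:
{"op": "servo_tool", "data": {"rows": [[[-0.05,0.06,1,0,0,0,55],[0,0,1,0,0,0,55],[0,0,1,0,0,0,55],[0,0,0.6,0,0,0,55],[0,0,0.04,0,0,0,55],[0,0,0,0,0,0,55]]]}}

```text
clock: 20.02
position: [0.4754, -0.0305, 0.2517]
ee_rot: [-2.343, -2.092, 0.002]
force: [-0.4, -0.0, -3.6]
width: 0.0617
gripper_force: 25.0
```

Call:
{"op": "servo_tool", "data": {"rows": [[[0,0,0.03,0,0,0,55],[0,0,0.03,0,0,0,55],[0,0,0,0,0,0,55]]]}}

```text
clock: 20.4
position: [0.4756, -0.03, 0.2501]
ee_rot: [2.342, 2.093, 0.001]
force: [0.3, 0.1, -3.2]
width: 0.0616
gripper_force: 25.0
```

Call:
{"op": "servo_tool", "data": {"rows": [[[0.04,-0.02,0.03,0,0,0,55],[0,0,0.02,0,0,0,55],[0,0,0,0,0,0,55]]]}}

```text
clock: 20.78
position: [0.4753, -0.0285, 0.249]
ee_rot: [2.342, 2.093, 0.001]
force: [-2.2, -0.4, 5.9]
width: 0.0612
gripper_force: 25.0
```

Call:
{"op": "servo_tool", "data": {"rows": [[[0,0,0,0,0,0,72],[0,0,0,0,0,0,87],[0,0,0,0,0,0,87],[0,0,-1,0,0,0,87],[0,0,-1,0,0,0,87],[0,0,-1,0,0,1,87],[0,0,-0.7,0,0,1,87],[0,0,0,0,0,1,87],[0,0,0,0,0,1,87],[0,0,0,0,0,1,87]]]}}

```text
clock: 22.02
position: [0.4749, -0.0283, 0.3959]
ee_rot: [-3.01, -0.899, -0.0]
force: [-1.2, 0.3, 0.2]
width: 0.0872
gripper_force: 0.0
```

Call:
{"op": "servo_tool", "data": {"rows": [[[0,0,0,0,0,1,87],[0,0,0,0,0,1,87],[0,0,0,0,0,0.6,87],[0,0,0,0,0,0,87]]]}}

```text
clock: 22.52
position: [0.4749, -0.0284, 0.3959]
ee_rot: [-3.135, -0.209, 0.0]
force: [0.4, 0.1, -0.5]
width: 0.0872
gripper_force: 0.0
```

```bash
python3 -c "
from h import *
plan(.651,.196,.24,-82)
p,W=snap('wrist','w7')
g=W.reshape(-1,3)
def f(n,x,y,a,b,r=.045):
    q=g[(np.hypot(g[:,0]-x,g[:,1]-y)<r)&(g[:,2]>a)&(g[:,2]<b)]
    if len(q)>20:print(n,len(q),circ(q[:,:2]),cv2.minEnclosingCircle(q[:,:2].astype(np.float32)))
f('pitch',.4895,.1118,.098,.115)
f('can',.474,-.0274,.1,.115)
f('cup',.4584,-.1666,.084,.1)
"
```

```text
t 22.52 pos [ 0.4749 -0.0284  0.3959] j [-0.55 -0.07  0.53  1.9   0.04  1.31 -1.46] F [ 0.4  0.1 -0.5] w 0.0872
turn [-0.    0.   -0.04] shift in current axes [ 5.11 -4.98 -0.2 ] shift after turn [ 5.14 -4.94 -0.2 ]
pitch 1784 [0.49161241 0.1095071  0.02887864] ((0.49146318435668945, 0.1103358045220375), 0.03152145445346832)
can 4776 [ 0.47625911 -0.02799237  0.02165238] ((0.4755297899246216, -0.02806238643825054), 0.030999794602394104)
cup 1047 [ 0.45851349 -0.16252109  0.02936955] ((0.45771104097366333, -0.16311979293823242), 0.03225550055503845)
```

Call:
{"op": "servo_tool", "data": {"rows": [[[0.85,-0.83,0,0,0,0,87],[0.85,-0.83,0,0,0,0,87],[0.85,-0.83,0,0,0,0,87],[0.85,-0.83,0,0,0,0,87],[0.85,-0.83,0,0,0,0,87],[0.85,-0.83,0,0,0,0,87],[0,0,0,0,0,0,87]]]}}

```text
clock: 23.45
position: [0.6515, 0.2009, 0.3938]
ee_rot: [-3.134, -0.22, 0.003]
force: [-0.3, 0.4, -1.2]
width: 0.0867
gripper_force: 0.0
```

```bash
python3 -c "
from h import *
p,W=snap('wrist','w8')
g=W.reshape(-1,3)
q=g[(np.hypot(g[:,0]-.651,g[:,1]-.196)<.04)&(g[:,2]>.053)&(g[:,2]<.07)]
print(circ(q[:,:2]),cv2.minEnclosingCircle(q[:,:2].astype(np.float32)))
plan(.651,.196,.043,-82)
"
```

```text
[0.65156196 0.19650121 0.03046258] ((0.651006281375885, 0.1962880939245224), 0.032926060259342194)
t 23.5 pos [0.6511 0.1981 0.3944] j [-0.65  0.41  0.43  1.39 -0.17  1.38 -1.65] F [-0.3 -1.  -0.8] w 0.0865
turn [ 0.01  0.01 -0.02] shift in current axes [-0.    0.05  4.68] shift after turn [-0.01  0.05  4.68]
```

View pics/w8.png

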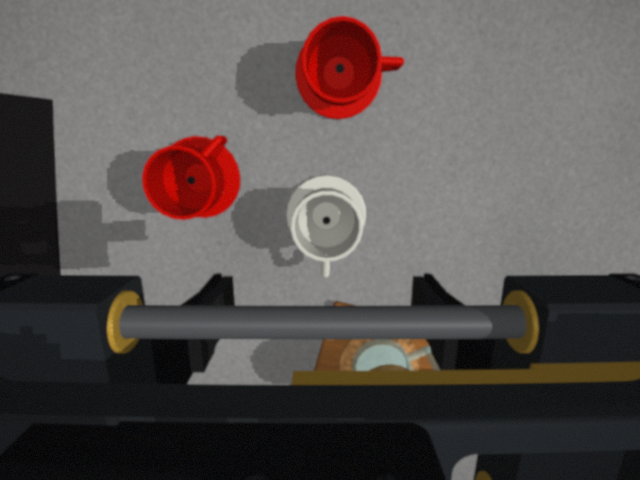

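White dripper at (327,222), centred between the fingers, handle straight down (326,268); red ones are left alone.

Call:
{"op": "servo_tool", "data": {"rows": [[[0,0.06,1,0,0,0,87],[0,0,1,0,0,0,87],[0,0,1,0,0,0,87],[0,0,1,0,0,0,87],[0,0,0.65,0,0,0,87],[0,0,0,0,0,0,55],[0,0,0,0,0,0,55],[0,0,0,0,0,0,55],[0,0,0,0,0,0,55]]], "grip_force": 20}}

```text
clock: 24.62
position: [0.652, 0.1938, 0.212]
ee_rot: [-3.134, -0.208, -0.005]
force: [-1.0, 0.2, 3.7]
width: 0.0656
gripper_force: 19.9
```

Call:
{"op": "servo_tool", "data": {"rows": [[[0,0,-0.2,0,0,0,55],[0,0,-1,0,0,0,55],[0,0,-1,0,0,0,55],[0,0,-1,0,0,0,55],[0,0,-1,0,0,0,55],[0,0,-0.45,0,0,0,55],[0,0,0,0,0,0,55]]]}}

```text
clock: 25.5
position: [0.6514, 0.1934, 0.3968]
ee_rot: [-3.134, -0.207, -0.003]
force: [0.6, 0.4, -2.0]
width: 0.0657
gripper_force: 20.0
```

```bash
python3 -c "
from h import *
plan(.4912,.1105,.24,-82)
"
```

```text
t 25.5 pos [0.6514 0.1934 0.3968] j [-0.65  0.4   0.44  1.4  -0.17  1.38 -1.65] F [ 0.6  0.4 -2. ] w 0.0657
turn [-0.   -0.01 -0.04] shift in current axes [-4.24  1.53 -0.19] shift after turn [-4.25  1.5  -0.18]
```

Call:
{"op": "servo_tool", "data": {"rows": [[[-0.85,0.3,0,0,0,0,55],[-0.85,0.3,0,0,0,0,55],[-0.85,0.3,0,0,0,0,55],[-0.85,0.3,0,0,0,0,55],[-0.85,0.3,0,0,0,0,55],[0,0,1,0,0,0,55],[0,0,0.65,0,0,0,55],[0,0,0,0,0,0,55]]]}}

```text
clock: 26.5
position: [0.4888, 0.1114, 0.3263]
ee_rot: [3.132, 0.207, -0.012]
force: [-0.3, -0.4, -2.2]
width: 0.0654
gripper_force: 20.0
```

Run:
```python
from h import *
plan(.4912,.1105,.149,-82)
q,V=snap("side","s9");p,W=snap("scene","c9")
cv2.imwrite("pics/z9.png",np.hstack([cv2.resize(q[180:280,220:360],(420,300)),cv2.resize(p[180:280,230:350],(360,300))]))
```

```text
t 26.5 pos [0.4888 0.1114 0.3263] j [-0.71  0.06  0.45  1.93 -0.03  1.17 -1.69] F [-0.3 -0.4 -2.2] w 0.0654
turn [ 0.01  0.04 -0.04] shift in current axes [0.06 0.03 0.33] shift after turn [0.06 0.03 0.33]
```

View pics/z9.png

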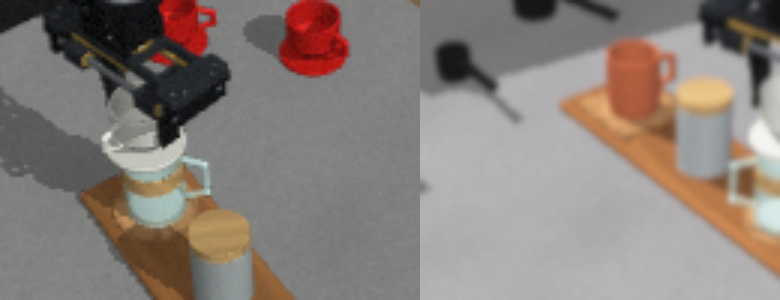

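The dripper hovers centred over the pitcher. I'll lower it gently.

Call:
{"op": "servo_tool", "data": {"rows": [[[0.04,0.02,0.2,0,0,0,55],[0,0,0.06,0,0,0,55],[0,0,0.04,0,0,0,55],[0,0,0,0,0,0,55]]]}}

```text
clock: 27.1
position: [0.4924, 0.1112, 0.3181]
ee_rot: [-3.135, -0.207, -0.0]
force: [0.1, 0.2, -2.2]
width: 0.0653
gripper_force: 20.0
```

Call:
{"op": "servo_tool", "data": {"rows": [[[0,0,0.04,0,0,0,55],[0,0,0.03,0,0,0,55],[0,0,0,0,0,0,55]]]}}

```text
clock: 27.48
position: [0.4931, 0.111, 0.3177]
ee_rot: [-3.134, -0.207, -0.004]
force: [-3.6, -1.0, 11.4]
width: 0.0655
gripper_force: 19.8
```

Call:
{"op": "servo_tool", "data": {"rows": [[[0,0,-0.02,0,0,0,70],[0,0,0,0,0,0,87],[0,0,0,0,0,0,87],[0,0,-1,0,0,0,87],[0,0,-1,0,0,0,87],[0,0,0,0,0,-1,87],[0,0,0,0,0,-1,87],[0,0,0,0,0,-1,87],[0,0,0,0,0,-1,87],[0,0,0,0,0,-1,87]]]}}

```text
clock: 28.72
position: [0.4923, 0.1112, 0.3957]
ee_rot: [-2.749, -1.521, 0.001]
force: [1.1, -0.6, 0.5]
width: 0.0867
gripper_force: 0.0
```

Call:
{"op": "servo_tool", "data": {"rows": [[[0,0,0,0,0,-1,87],[0,0,0,0,0,-1,87],[0,0,0,0,0,0,87]]]}}

```text
clock: 29.1
position: [0.4923, 0.1112, 0.3957]
ee_rot: [-2.451, -1.966, 0.001]
force: [0.6, 0.0, -0.3]
width: 0.0868
gripper_force: 0.0
```

```bash
python3 -c "
from h import *
plan(.551,-.384,.24,-11)
p,W=snap('wrist','w10')
g=W.reshape(-1,3)
q=g[(np.hypot(g[:,0]-.4912,g[:,1]-.1105)<.038)&(g[:,2]>.155)&(g[:,2]<.175)]
print(len(q),q[:,2].max(),circ(q[:,:2]),cv2.minEnclosingCircle(q[:,:2].astype(np.float32)))
"
```

```text
t 29.1 pos [0.4923 0.1112 0.3957] j [-0.72  0.01  0.45  1.83 -0.    1.3  -0.49] F [ 0.6  0.  -0.3] w 0.0868
turn [-0.    0.   -0.15] shift in current axes [-11.77   4.12  -0.21] shift after turn [-11.87   3.8   -0.21]
2652 0.16705837599419407 [0.4923971  0.11171286 0.03030323] ((0.4892531633377075, 0.1097477525472641), 0.03602221608161926)
```

View pics/w10.png

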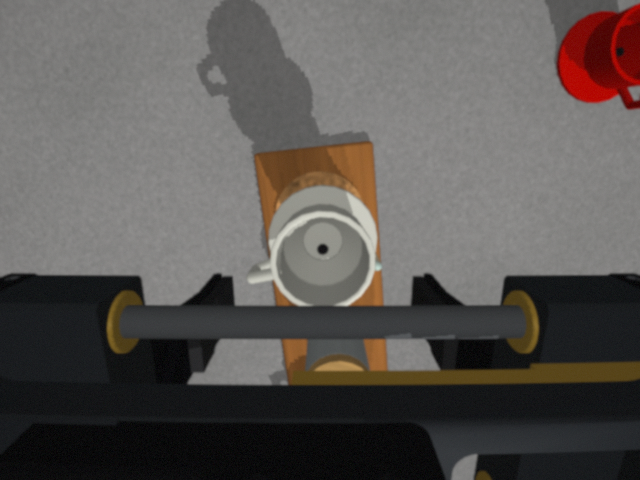

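The dripper sits level on the pitcher at (322,250), within 2 mm of the pitcher's axis. Next the scoop.

Call:
{"op": "servo_tool", "data": {"rows": [[[-0.98,0.34,0,0,0,0,87],[-0.98,0.34,0,0,0,0,87],[-0.98,0.34,0,0,0,0,87],[-0.98,0.34,0,0,0,0,87],[-0.98,0.34,0,0,0,0,87],[-0.98,0.34,0,0,0,0,87],[-0.98,0.34,0,0,0,0,87],[-0.98,0.34,0,0,0,0,87],[-0.98,0.34,0,0,0,0,87],[-0.98,0.34,0,0,0,0,87]]]}}

```text
clock: 30.4
position: [0.5411, -0.302, 0.3959]
ee_rot: [2.451, 1.965, 0.0]
force: [0.2, -0.1, 0.4]
width: 0.087
gripper_force: 0.0
```

Call:
{"op": "servo_tool", "data": {"rows": [[[-0.98,0.34,0,0,0,0,87],[-0.98,0.34,0,0,0,0,87],[0,0,0,0,0,0,87]]]}}

```text
clock: 30.78
position: [0.549, -0.387, 0.3953]
ee_rot: [2.457, 1.957, -0.005]
force: [0.4, -0.2, -0.6]
width: 0.0872
gripper_force: 0.0
```

```bash
python3 -c "
from h import *
p,W=snap('wrist','w11')
g=W.reshape(-1,3)
q=g[(np.hypot(g[:,0]-.551,g[:,1]+.384)<.03)&(g[:,2]>.031)&(g[:,2]<.05)]
print(q[:,2].max(),circ(q[:,:2]),circ(q[:,:2],.0205))
h=g[(np.hypot(g[:,0]-.551,g[:,1]+.384)<.12)&(np.hypot(g[:,0]-.551,g[:,1]+.384)>.04)&(g[:,2]>.025)&(g[:,2]<.045)&(g[:,1]>-.4)];m=np.median(h,0);print(m,len(h),h.min(0),h.max(0))
plan(.551,-.384,.025,-11)
"
```

```text
0.03672679537340623 [ 0.55188572 -0.3888008   0.02176015] [ 0.55184727 -0.38904106]
[ 0.56297975 -0.3158467   0.03352582] 956 [ 0.55235051 -0.34569566  0.02998596] [ 0.57377694 -0.28790482  0.03631886]
t 30.82 pos [ 0.5498 -0.3848  0.3953] j [-0.    0.45  0.8   1.43 -0.32  1.39  0.58] F [0.8 0.6 0. ] w 0.0868
turn [-0.01  0.   -0.17] shift in current axes [0.03 0.03 5.16] shift after turn [0.03 0.03 5.16]
```

View pics/w11.png

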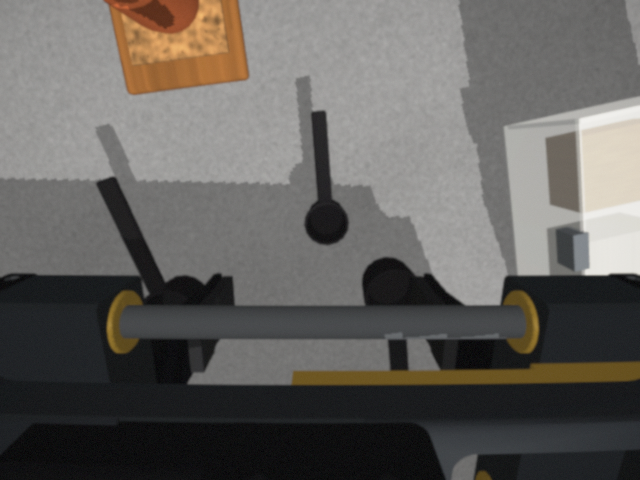

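Candidates: small scoop bowl (326,222) with rim about 43 mm, versus larger scoops at (388,285) and (180,295). The small one is the target, its handle pointing up to (319,112).

Call:
{"op": "servo_tool", "data": {"rows": [[[-0.06,0.07,1,0,0,-0.35,70],[0,0,1,0,0,0,70],[0,0,1,0,0,0,70],[0,0,1,0,0,0,70],[0,0,0.7,0,0,0,70],[0,0,0.43,0,0,0,70],[0,0,0,0,0,0,70]]], "grip_force": 8}}

```text
clock: 31.7
position: [0.5529, -0.385, 0.1898]
ee_rot: [-2.385, -2.041, 0.0]
force: [-0.4, -0.6, -0.5]
width: 0.0698
gripper_force: 0.0
```

Call:
{"op": "servo_tool", "data": {"rows": [[[0,0,0,0,0,0,30],[0,0,0,0,0,0,30],[0,0,0,0,0,0,30],[0,0,0,0,0,0,30],[0,0,0,0,0,0,30]]]}}

```text
clock: 32.33
position: [0.5528, -0.3865, 0.1915]
ee_rot: [2.387, 2.041, 0.001]
force: [-1.0, 0.0, 4.1]
width: 0.0432
gripper_force: 7.9
```

Call:
{"op": "servo_tool", "data": {"rows": [[[0,0,-0.2,0,0,0,30],[0,0,-1,0,0,0,30],[0,0,-1,0,0,0,30],[0,0,-1,0,0,0,30],[0,0,-1,0,0,0,30],[0,0,-0.9,0,0,0,30],[0,0,0,0,0,0.9,30],[0,0,0,0,0,0.9,30],[0,0,0,0,0,0.9,30],[0,0,0,0,0,0.9,30]]]}}

```text
clock: 33.58
position: [0.5525, -0.3862, 0.3948]
ee_rot: [-2.905, -1.196, -0.0]
force: [-0.3, -0.4, -0.9]
width: 0.0436
gripper_force: 8.0
```

Call:
{"op": "servo_tool", "data": {"rows": [[[0,0,0,0,0,0.9,30],[0,0,0,0,0,0.9,30],[0,0,0,0,0,0.9,30],[0,0,0,0,0,0.9,30],[0,0,0,0,0,0.9,30],[0,0,0,0,0,0.9,30],[0,0,0,0,0,0,30]]]}}

```text
clock: 34.45
position: [0.5527, -0.3862, 0.3946]
ee_rot: [3.132, -0.242, -0.001]
force: [-0.6, -0.3, -0.4]
width: 0.0435
gripper_force: 8.0
```

```bash
python3 -c "
from h import *
p,W=snap('wrist','w12')
from rig import calibration,status
s=status.read_state();R=Ro.from_rotvec(s['ee_rot'])
g=R.inv().apply(W.reshape(-1,3)-s['position'])
h=g[(abs(g[:,1])<.06)&(g[:,2]>.13)&(g[:,2]<.2)&(abs(g[:,0])<.14)]
hh=h[(h[:,0]>.03)&(abs(h[:,1])<.015)];print('handle',len(hh),hh.min(0) if len(hh) else 0,hh.max(0) if len(hh) else 0,np.median(hh,0) if len(hh) else 0)
if len(hh)>20:print('slope z/x',np.polyfit(hh[:,0],hh[:,2],1))
plan(.4755,-.0281,.2,-98.6)
"
```

```text
handle 6887 [ 0.03000118 -0.00680321  0.15599572] [0.09957595 0.00763146 0.16141359] [0.06760366 0.00043891 0.1583232 ]
slope z/x [0.0034098  0.15813603]
t 34.5 pos [ 0.5527 -0.3862  0.3947] j [-0.17  0.58  1.1   1.43 -0.52  1.44 -0.79] F [-0.2 -0.4 -0.6] w 0.0435
turn [ 0.    0.   -0.02] shift in current axes [-3.27 -8.55  0.77] shift after turn [-3.25 -8.56  0.77]
```

View pics/w12.png

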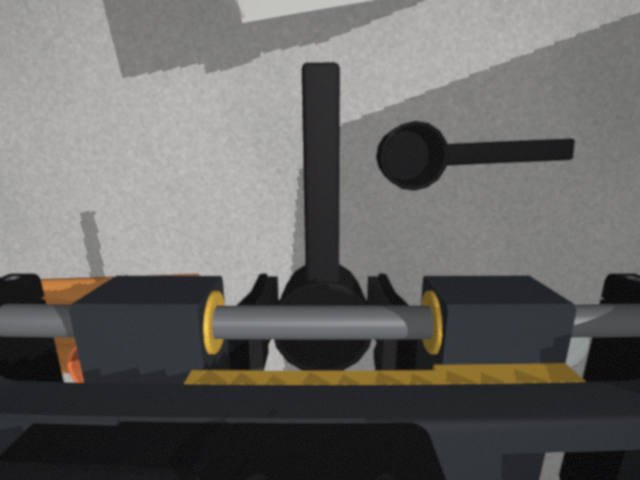

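The scoop is held level, handle at (320,170) pointing away, and the bowl axis is about 4 mm behind the grasp point. Over to the canister.

Call:
{"op": "servo_tool", "data": {"rows": [[[-0.35,-0.95,0,0,0,0,30],[-0.35,-0.95,0,0,0,0,30],[-0.35,-0.95,0,0,0,0,30],[-0.35,-0.95,0,0,0,0,30],[-0.35,-0.95,0,0,0,0,30],[-0.35,-0.95,0,0,0,0,30],[-0.35,-0.95,0,0,0,0,30],[-0.35,-0.95,0,0,0,0,30],[-0.35,-0.95,0,0,0,0,30],[0,0,0,0,0,0,30]]]}}

```text
clock: 35.75
position: [0.4807, -0.0257, 0.3949]
ee_rot: [-3.13, 0.23, -0.0]
force: [0.7, -0.8, -0.8]
width: 0.0437
gripper_force: 8.0
```

Call:
{"op": "servo_tool", "data": {"rows": [[[0,0,1,0,0,0,30],[0,0,1,0,0,0,30],[0,0,0,0,0,0,30]]]}}

```text
clock: 36.12
position: [0.4799, -0.03, 0.3129]
ee_rot: [3.129, -0.246, -0.007]
force: [-0.1, -0.9, -0.7]
width: 0.0433
gripper_force: 8.0
```

Run:
```python
from h import *
plan(.4795,-.0287,.134,-98.6)
q,V=snap("side","s13");p,W=snap("scene","c13")
cv2.imwrite("pics/z13.png",np.hstack([cv2.resize(q[180:320,230:370],(400,400)),cv2.resize(p[170:270,250:350],(400,400))]))
```

```text
t 36.12 pos [ 0.4799 -0.03    0.3129] j [-1.1   0.01  1.13  2.   -0.01  1.14 -1.69] F [-0.1 -0.9 -0.7] w 0.0433
turn [ 0.02  0.03 -0.04] shift in current axes [-0.01 -0.03  0.37] shift after turn [-0.02 -0.03  0.37]
```

View pics/z13.png

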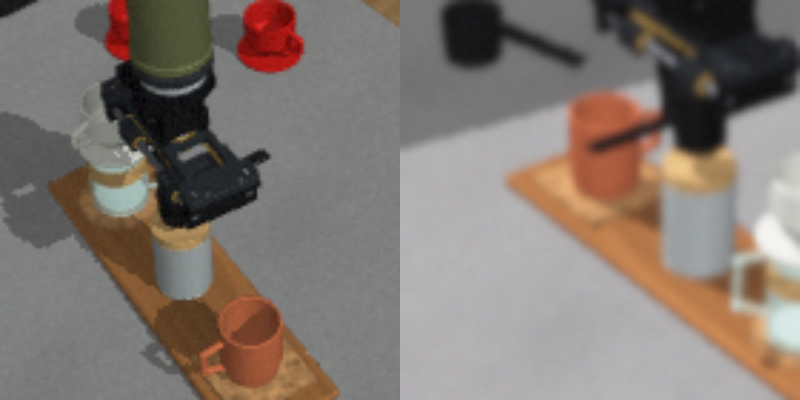

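The scoop hovers over the lid, clear of the dripper; lowering.

Call:
{"op": "servo_tool", "data": {"rows": [[[0,-0.02,0.22,0,0,0,30],[0,0,0.06,0,0,0,30],[0,0,0,0,0,0,30]]]}}

```text
clock: 36.6
position: [0.4815, -0.0282, 0.3038]
ee_rot: [-3.132, 0.244, -0.0]
force: [-0.9, -0.9, 0.2]
width: 0.0432
gripper_force: 8.0
```

Call:
{"op": "servo_tool", "data": {"rows": [[[0,0,0.06,0,0,0,30],[0,0,0.04,0,0,0,30],[0,0,0,0,0,0,30]]]}}

```text
clock: 36.98
position: [0.4814, -0.0281, 0.2995]
ee_rot: [3.132, -0.245, -0.0]
force: [-0.1, 0.1, -0.3]
width: 0.0434
gripper_force: 8.0
```

Call:
{"op": "servo_tool", "data": {"rows": [[[0,0,0.04,0,0,0,30],[0,0,0.03,0,0,0,30],[0,0,0,0,0,0,30]]]}}

```text
clock: 37.35
position: [0.482, -0.0282, 0.2978]
ee_rot: [-3.132, 0.245, -0.001]
force: [-3.1, 0.2, 8.4]
width: 0.0436
gripper_force: 7.8
```

Call:
{"op": "servo_tool", "data": {"rows": [[[0,0,-0.02,0,0,0,46],[0,0,0,0,0,0,54],[0,0,0,0,0,0,66],[0,0,0,0,0,0,66],[0,0,-1,0,0,0,66],[0,0,-1,0,0,0,66],[0,0,-0.6,0,0,0,66],[0,0,0,0,0,0,66]]]}}

```text
clock: 38.35
position: [0.482, -0.0283, 0.4031]
ee_rot: [-3.13, 0.244, -0.005]
force: [-0.4, 0.7, -0.2]
width: 0.0658
gripper_force: 0.0
```

Run:
```python
from h import *
p,W=snap("wrist","w14")
g=W.reshape(-1,3)
def f(n,x,y,a,b,r):
    q=g[(np.hypot(g[:,0]-x,g[:,1]-y)<r)&(g[:,2]>a)&(g[:,2]<b)]
    if len(q)>20:print(n,len(q),q[:,2].max(),circ(q[:,:2]),cv2.minEnclosingCircle(q[:,:2].astype(np.float32)))
f("scoop",.4765,-.028,.138,.15,.03)
f("can",.4755,-.028,.1,.112,.04)
h=g[(g[:,2]>.13)&(g[:,2]<.15)&(g[:,0]>.5)&(abs(g[:,1]+.04)<.05)];print(len(h),h.max(0))
f("cup",.458,-.163,.084,.1,.045)
f("drip",.4912,.1105,.155,.175,.038)
```

```text
scoop 1103 0.14409807463100371 [ 0.47803982 -0.02849197  0.02067193] ((0.4805305004119873, -0.02885059453547001), 0.025885436683893204)
can 1784 0.11199833789245106 [ 0.48353136 -0.02903079  0.02170993] ((0.47572022676467896, -0.027958519756793976), 0.030956212431192398)
2631 [ 0.58079015 -0.0250679   0.14268675]
cup 1383 0.09207296964756356 [ 0.45844651 -0.16273832  0.02967574] ((0.45824891328811646, -0.16361045837402344), 0.03261358663439751)
drip 1658 0.16684312695417125 [0.49254043 0.10920323 0.0304865 ] ((0.4929259121417999, 0.11078894138336182), 0.03385642543435097)
```

View pics/w14.png

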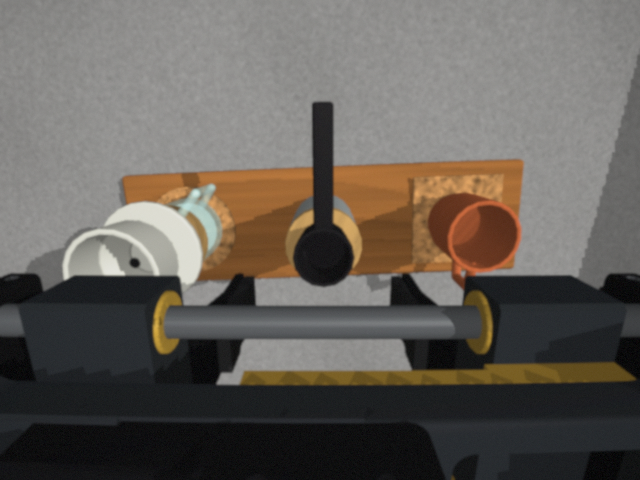

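All five stand level within about 3 mm of their targets: dripper (110,260) on the pitcher, scoop bowl (323,255) on the canister lid, cup (483,235) on the square mat. The gripper is clear, so I'm handing in.

```bash
python3 -c "
from rig import job
print(job.close_job())"
```

```text
the job is handed in; nothing more can be done
None
```

The layout is done and handed in after about 38 s of robot time: pitcher with dripper on the round mat, cup on the square mat, and canister half-way between them with the scoop open side up on its lid. All stood upright and were within about 3 mm of their targets in the last close look; the kettle and honey jar were not touched.

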